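Find the rocking corner of the casting slab and shim it tight

ROBOT

A 7-joint arm with a two-finger parallel gripper is mounted at the origin on the work surface. World frame = base frame: x ahead of the robot, y to its left, z up, the work surface at z = 0. Lengths are in m, angles in rad, forces in N, time in s.
With the tool pointing down it reaches from about 0.35 to 0.9 m from the base axis. Payload 8.1 kg.
Tool frame: the origin (TCP) lies at the very end of the fingers, on their centre line; the grasp point (between the pads) lies grip_point_offset behind it (grip_point_offset is the distance from the TCP to the grasp point, in m); z points along the fingers, y is the direction in which the jaws open and shut (so a half turn about z gives the same grasp; the last joint's range is limited). The gripper opens to 92 mm and grips with 3 to 60 N. Pads are 19 mm wide; open, the fingers measure 130 mm over their backs; the gripper's body (75 mm by 190 mm) begins 47 mm behind the grasp point.
Start: joints at [1.066, 0.434, 0.025, 1.573, -0.012, 1.134, -0.075], TCP at [0.244, -0.575, 0.227] pointing down, gripper open.
Joint ranges: [-2.62, 2.62], [-0.44, 2.09], [-1.27, 1.32], [0.08, 2.57], [-1.32, 4.46], [0.12, 2], [-2.74, 2.74]. Speed limits (rad/s): [2.22, 2.22, 3.01, 3.01, 3.14, 3.14, 3.14].

INTERFACE

Orientations are given as a rotation vector (axis times angle).
In Python, from cell import * gives the robot as it stands.
- The arm moves only by the tool drive_tool, never from a script. Its argument "increments" is a list of rows, each an object of numbers: "grip": the gripper's target within -1 to 1 (shut at 1, half-way at 0, fully open at -1); "tx", "ty", "tz": the shift along the world's x, y, z normalised to -1 to 1, where 1 is 400 mm; "turn": the turn about the world's z normalised to -1 to 1, where 1 is 60 degrees. In form: [{"grip": .., "tx": .., "ty": .., "tz": .., "turn": ..}, ...]. A call has 1 to 20 rows; each row is the pose to reach, as a shift and turn from the pose measured when the call began; what a row does not reach only later rows make up. A row lasts 1/10 s, in which the tool goes at most 50 mm and 8.59 degrees, less where a joint would pass 70% of its speed; a pose out of reach is approached as far as the arm can. A call with a number of a shift or a turn outside -1 to 1 is refused whole. A call with a gripper value outside its range is refused whole. The fingers move at their own pace and stop on an object; "newtons" is the grip in N (left out, the last holds). Time passes only in rows, so rows that repeat a pose let the fingers close. It gives the time, the measured TCP pose, the force and the opening at its end, in the units of the state.
- observe(): the state, without advancing time (a new reading comes with each control period).
- get_image(name): name is "scene" or "top"; returns the picture (400x640x3 uint8, red, green, blue); there is no depth.
- camera_info(name): a dict with "fx", "fy", "cx", "cy" (pixels), "eye" and "rotation" of the camera in the world. Camera axes: x right, y down, z forward; pixel columns grow to the right and rows downward; lengths in m; the calibration is good to about 2 mm. A picture is of the moment at which its call begins. camera_info takes no time and is no camera call.
- sign_off(): hands the job in, once; it reports no verdict.
The state is a dict: "clock": time; "joints": joint angles; "dq": joint speeds; "joint_efforts": joint torques, N m; "position": TCP position; "ee_rot": TCP orientation; "force": force on the tool from outside, world axes, zero at the start; "ft_torque": the same for the moment, N m; "width": opening from 0.0 (shut) to 1.0 (fully open).
Only numpy, scipy, OpenCV 4.12 (cv2) and the standard library are available. Lean on these libraries where they do the work, as an engineer would, in place of code of your own. Each camera call takes 0.05 s, during which the arm holds its last target. There are 200 camera calls.

TASK

The casting slab rocks on its four wedge shims. Press down on its corners one after another until you find the one that gives, then push that corner's shim in with the fingertips until it is just snug, so that the slab bears on all four shims. Lift nothing, leave the slab and the other three shims where they are, and keep the tub, jar and spatula undisturbed.

Things in the scene. Friction and masses are not known exactly. Their poses are not given: they have to be found in the camera images.
- slab: square grey stone slab, 160 x 160 x 25 mm, 2.4 kg with the round steel casting flask (64 mm across, 35 mm high) fixed on it 14 mm off centre towards both -x and -y. Origin: centre of its underside, 11 mm above the table; x, y along its sides. It lies loose on four wedge shims, one near each corner. Pressed with 10 N, a sound corner gives under 1.5 mm; the one with the slack shim tips down 2.5 to 4.5 mm and comes back
- corner_1 (a point): where to press the slab's -x +y corner: point on the slab's top face, 14 mm in from its x side and 18 mm in from its y side, clear of the flask
- corner_2 (a point): where to press the slab's -x -y corner: point on the slab's top face, 14 mm in from its x side and 18 mm in from its y side, clear of the flask
- corner_3 (a point): where to press the slab's +x +y corner: point on the slab's top face, 14 mm in from its x side and 18 mm in from its y side, clear of the flask
- corner_4 (a point): where to press the slab's +x -y corner: point on the slab's top face, 14 mm in from its x side and 18 mm in from its y side, clear of the flask
- shim_1: loose hardwood wedge at corner_1, 83 mm long, 30 mm wide, 30 g, tapering from 14.9 mm at its outer end to 2.5 mm at its tip under the slab. It lies flat on the table; origin: under the middle of its outer end; its x axis runs along it towards the tip, square to the slab's -x side: push it in along +x. The outer end stands 25 to 45 mm out from the slab; this does not tell if it is slack
- shim_1_end (a point): middle of the outer end face of shim_1, 7.5 mm above the table: where to push. A slack shim slides in 20 to 32 mm with under 1 N, then meets the slab and the resistance climbs steadily; stopped at 3 to 6 N it is snug, its end still about 10 mm out from the slab, and it stays there
- shim_2: loose hardwood wedge at corner_2, 94 mm long, 30 mm wide, 30 g, tapering from 16.6 mm at its outer end to 2.5 mm at its tip under the slab. It lies flat on the table; origin: under the middle of its outer end; its x axis runs along it towards the tip, square to the slab's -x side: push it in along +x. The outer end stands 25 to 45 mm out from the slab; this does not tell if it is slack
- shim_2_end (a point): middle of the outer end face of shim_2, 8.3 mm above the table: where to push. A slack shim slides in 20 to 32 mm with under 1 N, then meets the slab and the resistance climbs steadily; stopped at 3 to 6 N it is snug, its end still about 10 mm out from the slab, and it stays there
- shim_3: loose hardwood wedge at corner_3, 71 mm long, 30 mm wide, 30 g, tapering from 13.1 mm at its outer end to 2.5 mm at its tip under the slab. It lies flat on the table; origin: under the middle of its outer end; its x axis runs along it towards the tip, square to the slab's +x side: push it in along +x. The outer end stands 25 to 45 mm out from the slab; this does not tell if it is slack
- shim_3_end (a point): middle of the outer end face of shim_3, 6.5 mm above the table: where to push. A slack shim slides in 20 to 32 mm with under 1 N, then meets the slab and the resistance climbs steadily; stopped at 3 to 6 N it is snug, its end still about 10 mm out from the slab, and it stays there
- shim_4: loose hardwood wedge at corner_4, 88 mm long, 30 mm wide, 30 g, tapering from 15.7 mm at its outer end to 2.5 mm at its tip under the slab. It lies flat on the table; origin: under the middle of its outer end; its x axis runs along it towards the tip, square to the slab's +x side: push it in along +x. The outer end stands 25 to 45 mm out from the slab; this does not tell if it is slack
- shim_4_end (a point): middle of the outer end face of shim_4, 7.8 mm above the table: where to push. A slack shim slides in 20 to 32 mm with under 1 N, then meets the slab and the resistance climbs steadily; stopped at 3 to 6 N it is snug, its end still about 10 mm out from the slab, and it stays there
- tub: bystander: open white plastic tub, 68 mm across, 55 mm high; origin: centre of its underside
- jar: bystander: amber glass jar with a black lid, 52 mm across, 55 mm high; origin: centre of its underside
- spatula: bystander: spatula, 190 mm long, lying on the table; origin: its underside

How it is judged:
By the outcome, as a careful person would: the job done as asked, in the order asked, and still so for the second after the job is handed in, with the robot touching nothing.
It also fails if it takes over 61 s, if anything falls off the work surface, if the arm or the gripper's body presses on something with over 40 N, if the wrist force passes 120 N, or if a joint passes its speed limit or range.

## Working session

There is one attempt and no reset: what is moved stays moved. The work goes in short steps, Python scripts to look and compute and a tool call to move; the robot and the scene stay as the last step left them, time stands still between calls to the robot, and variables do not carry over. Pictures are saved under pics/ and viewed, about 8 in all and at most 12, crops included, and the job is handed in when it is done.

Besides the shell and the picture viewer there is one more tool, called by a JSON object that holds its "op" and its "data". drive_tool: Moves the arm, as the interface text tells. Its arguments: {"type":"object","properties":{"increments":{"type":"array","items":{"type":"object","properties":{"grip":{"type":"number"},"tx":{"type":"number"},"ty":{"type":"number"},"tz":{"type":"number"},"turn":{"type":"number"}}}},"newtons":{"type":"number"}},"required":["increments"]}

```bash
mkdir -p pics; ls; python3 - <<'E'
from cell import *
import cv2
s=observe();print(s)
for n in("scene","top"):
    cv2.imwrite(f"pics/{n}0.png",get_image(n)[:,:,::-1]);print(camera_info(n))
E
```

```text
pics
{'clock': 0.0, 'joints': array([ 1.06638089,  0.4352248 ,  0.02498827,  1.57411273, -0.01156511,
        1.13398717, -0.07513954]), 'dq': array([-0.00044519, -0.00055578, -0.00150732, -0.00017291, -0.00158901,
        0.00031732, -0.00194027]), 'joint_efforts': array([ 5.59332912e-04, -6.67847586e+01,  9.85076465e-01, -3.14461648e+01,
       -6.05337764e-02,  4.30018036e-02,  1.34269289e-04]), 'position': array([ 0.244157  , -0.57477604,  0.22593799]), 'ee_rot': array([-3.07695702e+00, -6.26464369e-01,  7.74180910e-04]), 'force': array([ 0.33321216, -0.54465889, -0.12244119]), 'ft_torque': array([ 0.00620631, -0.00020585, -0.01405066]), 'width': 0.9979055809782204}
{'fx': 414.9701664628756, 'fy': 414.9701664628756, 'cx': 318.23887676191424, 'cy': 191.17386658630758, 'eye': array([1.21561919, 0.13648154, 0.46622258]), 'rotation': array([-1.47146714, -1.78541729,  0.96408634])}
{'fx': 503.559159451967, 'fy': 503.559159451967, 'cx': 315.6815677535056, 'cy': 201.22419186603753, 'eye': array([0.53298994, 0.04665017, 0.96769676]), 'rotation': array([-2.22070661,  2.18734696, -0.08482161])}
```

View pics/top0.png

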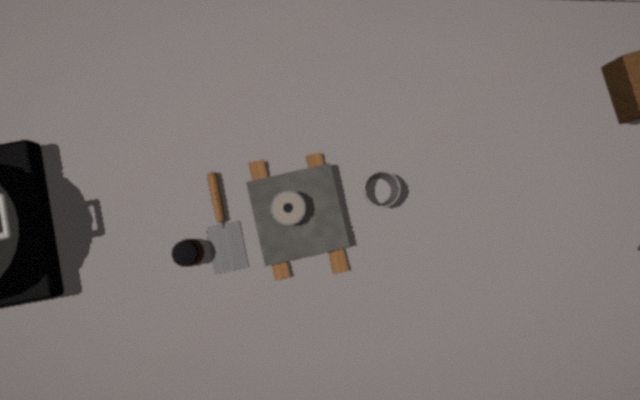

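View pics/scene0.png

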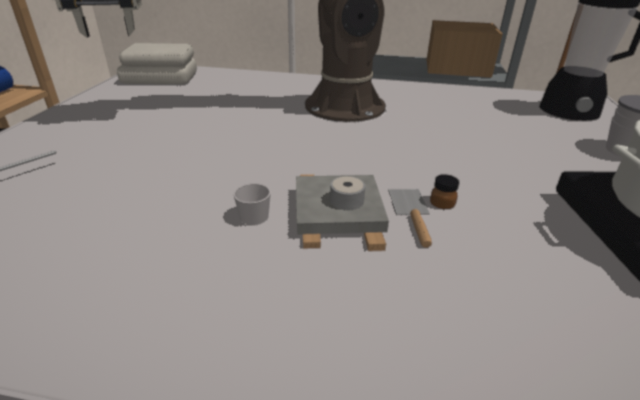

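The top view has image right = world -y and down = world -x. The slab is at about px (299,215) and the flask at (288,208), so the slab frame is turned about 180° (its -x is image up, its -y image left). The tub is at (382,190), the jar at (187,252) and the spatula at about (225,225). I'll fit the outline precisely.

```bash
cat > h.py <<'E'
import numpy as np, cv2
from cell import *
from scipy.spatial.transform import Rotation as R
def ray(n,uv,z):
    c=camera_info(n); M=R.from_rotvec(c["rotation"]).as_matrix(); uv=np.atleast_2d(uv).astype(float)
    d=np.c_[(uv[:,0]-c["cx"])/c["fx"],(uv[:,1]-c["cy"])/c["fy"],np.ones(len(uv))]@M.T
    return c["eye"]+d*((z-c["eye"][2])/d[:,2])[:,None]
def proj(n,P):
    c=camera_info(n); M=R.from_rotvec(c["rotation"]).as_matrix(); p=(np.atleast_2d(P)-c["eye"])@M
    return np.c_[p[:,0]/p[:,2]*c["fx"]+c["cx"],p[:,1]/p[:,2]*c["fy"]+c["cy"]]
E
python3 - <<'E'
from h import *
im=cv2.imread("pics/top0.png")
c=cv2.resize(im[140:290,165:415],None,fx=3.2,fy=3.2,interpolation=cv2.INTER_CUBIC)
cv2.imwrite("pics/c0.png",np.clip(c*1.6,0,255).astype(np.uint8))
hsv=cv2.cvtColor(im,cv2.COLOR_BGR2HSV)
for p in [(260,240),(330,180),(300,240),(200,300),(258,166),(281,270),(340,262),(316,158)]: print(p,im[p[1],p[0]],hsv[p[1],p[0]])
E
```

```text
(260, 240) [83 89 92] [20 25 92]
(330, 180) [84 89 92] [19 22 92]
(300, 240) [82 89 91] [23 25 91]
(200, 300) [126 128 137] [  5  20 137]
(258, 166) [ 66 101 137] [ 15 132 137]
(281, 270) [ 65  97 133] [ 14 130 133]
(340, 262) [ 63  98 134] [ 15 135 134]
(316, 158) [ 68 102 139] [ 14 130 139]
```

View pics/c0.png

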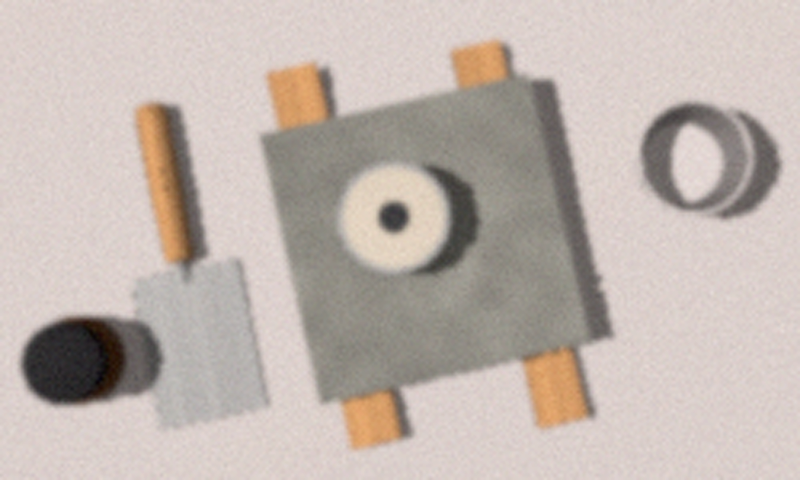

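The crop shows the slab's top face with corners at about crop px (261,134), (532,79), (590,345) and (322,402); the dark strip to its right is shadow. The shim ends are at (268-316,68), (452-505,45), (540-589,422) and (352-403,443).

```bash
cat >> h.py <<'E'
pc=lambda a: np.array(a,float)/3.2+np.array([165,140])-0.35
C=ray("top",pc([(261,134),(532,79),(590,345),(322,402)]),.036)[:,:2]
L=np.array([(-80,-80),(-80,80),(80,80),(80,-80)])/1e3
cen=C.mean(0); d=C-cen
yaw=np.arctan2((L[:,0]*d[:,1]-L[:,1]*d[:,0]).sum(),(L*d).sum())
Rm=np.array([[np.cos(yaw),-np.sin(yaw)],[np.sin(yaw),np.cos(yaw)]])
W=lambda l: np.asarray(l)@Rm.T+cen
E
python3 - <<'E'
from h import *
print(cen,np.degrees(yaw),"resid mm",((C-W(L))*1e3).round(1).tolist())
for i,(a,b) in {1:(-66,62),2:(-66,-62),3:(66,62),4:(66,-62)}.items(): print("corner",i,W([a/1e3,b/1e3]).round(4))
for i,(e,z) in {1:([(452,49),(505,41)],.0149),2:([(268,73),(316,63)],.0166),3:([(540,428),(589,417)],.0131),4:([(352,448),(403,438)],.0157)}.items():
    p=ray("top",pc(e),z)[:,:2].mean(0); print("shim",i,p.round(4),"local mm",((p-cen)@Rm*1e3).round(1))
print("tub",ray("top",pc([(690,160)]),.05),"jar",ray("top",pc([(70,362)]),.055),"flask",(ray("top",pc([(394,217)]),.071)[0,:2]-cen)@Rm)
print(R.from_rotvec(observe()["ee_rot"]).as_matrix().round(3))
E
```

```text
[0.55943983 0.05904928] -166.94606803434542 resid mm [[-0.3, 0.7], [-1.8, 0.0], [0.3, 0.7], [1.8, -1.5]]
corner 1 [0.6377 0.0136]
corner 2 [0.6097 0.1344]
corner 3 [ 0.5091 -0.0163]
corner 4 [0.4811 0.1045]
shim 1 [0.6762 0.0303] local mm [-107.3   54.4]
shim 2 [0.6603 0.1406] local mm [-116.7  -56.7]
shim 3 [ 0.4534 -0.0237] local mm [122.   56.7]
shim 4 [0.4403 0.0861] local mm [110.  -53.2]
tub [[ 0.60679554 -0.09123866  0.05      ]] jar [[0.48707628 0.25754333 0.055     ]] flask [-0.01491251 -0.01482856]
[[ 0.92   0.391 -0.001]
 [ 0.391 -0.92   0.001]
 [-0.    -0.001 -1.   ]]
```

{"op": "drive_tool", "data": {"increments": [{"grip": 1, "tx": 0.3, "ty": 0.8, "tz": 0, "turn": -0.166}, {"grip": 1, "tx": 0.3, "ty": 0.8, "tz": 0, "turn": -0.166}, {"grip": 1, "tx": 0.3, "ty": 0.8, "tz": 0, "turn": -0.166}, {"grip": 1, "tx": 0.3, "ty": 0.8, "tz": 0, "turn": -0.166}, {"grip": 1, "tx": 0.3, "ty": 0.8, "tz": 0, "turn": -0.166}, {"grip": 1, "tx": 0.3, "ty": 0.8, "tz": 0, "turn": -0.166}, {"grip": 1, "tx": 0.3, "ty": 0.8, "tz": 0, "turn": -0.166}, {"grip": 1, "tx": 0.3, "ty": 0.8, "tz": 0, "turn": -0.166}], "newtons": 20}}

```text
clock: 0.9
position: [0.3661, -0.2492, 0.226]
ee_rot: [-3.116, -0.37, -0.001]
force: [0.1, -1.0, 0.6]
width: 0.351
```

{"op": "drive_tool", "data": {"increments": [{"grip": 1, "tx": 0.3575, "ty": 0.582, "tz": -0.2, "turn": -0.006}, {"grip": 1, "tx": 0.3575, "ty": 0.582, "tz": -0.2, "turn": -0.006}, {"grip": 1, "tx": 0.3575, "ty": 0.582, "tz": -0.2, "turn": -0.006}, {"grip": 1, "tx": 0.3575, "ty": 0.582, "tz": -0.2, "turn": -0.006}, {"grip": 1, "tx": 0.3575, "ty": 0.582, "tz": -0.2, "turn": -0.006}, {"grip": 1, "tx": 0.3575, "ty": 0.582, "tz": -0.2, "turn": -0.006}, {"grip": 1, "tx": 0.3575, "ty": 0.582, "tz": -0.3, "turn": -0.006}, {"grip": 1, "tx": 0.3575, "ty": 0.582, "tz": -0.4, "turn": -0.006}, {"grip": 1, "tx": 0.3575, "ty": 0.582, "tz": -0.44, "turn": -0.006}, {"grip": 1, "tx": 0.3575, "ty": 0.582, "tz": -0.44, "turn": -0.006}, {"grip": 1, "tx": 0.3575, "ty": 0.582, "tz": -0.44, "turn": -0.006}]}}

```text
clock: 2.0
position: [0.5093, -0.0169, 0.0502]
ee_rot: [-3.118, -0.359, 0.0]
force: [0.4, -0.5, 0.8]
width: 0.006
```

{"op": "drive_tool", "data": {"increments": [{"grip": 1, "tx": 0, "ty": 0, "tz": -0.025}, {"grip": 1, "tx": 0, "ty": 0, "tz": -0.035}, {"grip": 1, "tx": 0, "ty": 0, "tz": -0.0375}, {"grip": 1, "tx": 0, "ty": 0, "tz": -0.0375}]}}

```text
invalid input
```

```bash
python3 - <<'E'
from h import *
s=observe();print(s["position"].round(4),s["force"].round(2))
cv2.imwrite("pics/top1.png",cv2.resize(get_image("top")[120:300,220:400,::-1],None,fx=3,fy=3,interpolation=cv2.INTER_CUBIC))
E
```

```text
[ 0.5093 -0.0169  0.0502] [ 0.35 -0.48  0.81]
```

View pics/top1.png

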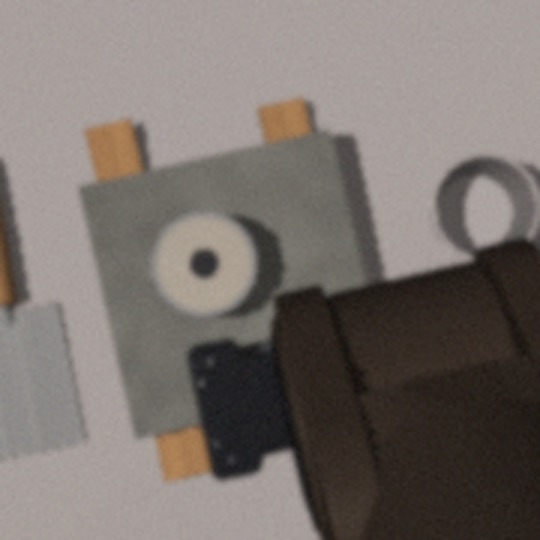

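The picture shows the closed gripper over corner 3, clear of the flask and the tub. The move was refused because the rows lacked "turn".

{"op": "drive_tool", "data": {"increments": [{"grip": 1, "tx": 0, "ty": 0, "tz": -0.025, "turn": 0}, {"grip": 1, "tx": 0, "ty": 0, "tz": -0.035, "turn": 0}, {"grip": 1, "tx": 0, "ty": 0, "tz": -0.0375, "turn": 0}, {"grip": 1, "tx": 0, "ty": 0, "tz": -0.0375, "turn": 0}]}}

```text
clock: 2.45
position: [0.5099, -0.0169, 0.036]
ee_rot: [-3.118, -0.359, -0.003]
force: [-0.0, -0.5, -0.4]
width: 0.003
```

{"op": "drive_tool", "data": {"increments": [{"grip": 1, "tx": 0, "ty": 0, "tz": -0.0025, "turn": 0}, {"grip": 1, "tx": 0, "ty": 0, "tz": -0.005, "turn": 0}, {"grip": 1, "tx": 0, "ty": 0, "tz": -0.005, "turn": 0}]}}

```text
clock: 2.75
position: [0.5098, -0.0173, 0.034]
ee_rot: [-3.119, -0.359, -0.002]
force: [-1.5, -2.7, 3.7]
width: 0.004
```

{"op": "drive_tool", "data": {"increments": [{"grip": 1, "tx": 0, "ty": 0, "tz": -0.0025, "turn": 0}, {"grip": 1, "tx": 0, "ty": 0, "tz": -0.005, "turn": 0}, {"grip": 1, "tx": 0, "ty": 0, "tz": -0.005, "turn": 0}]}}

```text
clock: 3.05
position: [0.5097, -0.0177, 0.0321]
ee_rot: [-3.119, -0.358, -0.002]
force: [-2.6, -3.3, 7.2]
width: 0.004
```

{"op": "drive_tool", "data": {"increments": [{"grip": 1, "tx": 0, "ty": 0, "tz": -0.0025, "turn": 0}, {"grip": 1, "tx": 0, "ty": 0, "tz": -0.0025, "turn": 0}]}}

```text
clock: 3.25
position: [0.5097, -0.0178, 0.0317]
ee_rot: [-3.119, -0.358, -0.002]
force: [-5.0, -2.3, 15.1]
width: 0.007
```

{"op": "drive_tool", "data": {"increments": [{"grip": 1, "tx": 0, "ty": 0, "tz": 0.005, "turn": 0}, {"grip": 1, "tx": 0, "ty": 0, "tz": 0.005, "turn": 0}]}}

```text
clock: 3.45
position: [0.5098, -0.0174, 0.0339]
ee_rot: [-3.119, -0.359, -0.003]
force: [-0.7, 0.6, 4.2]
width: 0.006
```

{"op": "drive_tool", "data": {"increments": [{"grip": 1, "tx": 0, "ty": 0, "tz": 0.005, "turn": 0}, {"grip": 1, "tx": 0, "ty": 0, "tz": 0.005, "turn": 0}]}}

```text
clock: 3.65
position: [0.5101, -0.0171, 0.036]
ee_rot: [-3.119, -0.359, -0.004]
force: [0.1, 0.0, -0.7]
width: 0.002
```

{"op": "drive_tool", "data": {"increments": [{"grip": 1, "tx": 0, "ty": 0, "tz": 0.005, "turn": 0}, {"grip": 1, "tx": 0, "ty": 0, "tz": 0.005, "turn": 0}]}}

```text
clock: 3.85
position: [0.5103, -0.0171, 0.0381]
ee_rot: [-3.119, -0.359, -0.004]
force: [0.8, -0.6, -0.1]
width: 0.006
```

Corner 3 sank about 4 mm under load and came back. I'll press corner 4 as a reference.

{"op": "drive_tool", "data": {"increments": [{"grip": 1, "tx": 0, "ty": 0, "tz": 0.03, "turn": 0}, {"grip": 1, "tx": -0.073, "ty": 0.304, "tz": 0.03, "turn": 0}, {"grip": 1, "tx": -0.073, "ty": 0.304, "tz": 0.03, "turn": 0}, {"grip": 1, "tx": -0.073, "ty": 0.304, "tz": 0.03, "turn": 0}, {"grip": 1, "tx": -0.073, "ty": 0.304, "tz": 0.01, "turn": 0}, {"grip": 1, "tx": -0.073, "ty": 0.304, "tz": -0.0025, "turn": 0}, {"grip": 1, "tx": -0.073, "ty": 0.304, "tz": -0.005, "turn": 0}, {"grip": 1, "tx": -0.073, "ty": 0.304, "tz": -0.005, "turn": 0}]}}

```text
clock: 4.65
position: [0.4812, 0.1034, 0.0361]
ee_rot: [-3.119, -0.356, -0.003]
force: [-0.0, -0.4, 1.7]
width: 0.004
```

{"op": "drive_tool", "data": {"increments": [{"grip": 1, "tx": 0, "ty": 0, "tz": -0.0025, "turn": 0}, {"grip": 1, "tx": 0, "ty": 0, "tz": -0.0025, "turn": 0}]}}

```text
clock: 4.85
position: [0.4813, 0.1033, 0.0359]
ee_rot: [-3.119, -0.354, -0.004]
force: [-6.4, 3.0, 13.7]
width: 0.005
```

Corner 4 is firm: 12 N for 0.2 mm. So corner 3 is the slack one. I'll go behind shim_3's end.

{"op": "drive_tool", "data": {"increments": [{"grip": 1, "tx": 0, "ty": 0, "tz": 0.06, "turn": -0.008}, {"grip": 1, "tx": -0.131, "ty": 0, "tz": 0.09, "turn": -0.008}, {"grip": 1, "tx": -0.131, "ty": -0.33, "tz": 0.09, "turn": -0.008}, {"grip": 1, "tx": -0.131, "ty": -0.33, "tz": 0.09, "turn": -0.008}, {"grip": 1, "tx": -0.131, "ty": -0.33, "tz": 0.09, "turn": -0.008}, {"grip": 1, "tx": -0.131, "ty": -0.33, "tz": 0.09, "turn": -0.008}, {"grip": 1, "tx": -0.131, "ty": -0.33, "tz": 0, "turn": -0.008}, {"grip": 1, "tx": -0.131, "ty": -0.33, "tz": -0.015, "turn": -0.008}, {"grip": 1, "tx": -0.131, "ty": -0.33, "tz": -0.015, "turn": -0.008}]}}

```text
clock: 5.75
position: [0.4278, -0.0288, 0.0292]
ee_rot: [-3.12, -0.341, 0.001]
force: [-0.4, 0.2, 0.5]
width: 0.001
```

```bash
python3 - <<'E'
from h import *
s=observe();print(s["position"].round(4),s["force"].round(2), ((s["position"][:2]-cen)@Rm*1e3).round(1))
cv2.imwrite("pics/top2.png",cv2.resize(get_image("top")[130:310,220:400,::-1],None,fx=3,fy=3,interpolation=cv2.INTER_CUBIC))
E
```

```text
[ 0.4278 -0.0288  0.0292] [-0.43  0.16  0.51] [148.1  55.8]
```

View pics/top2.png

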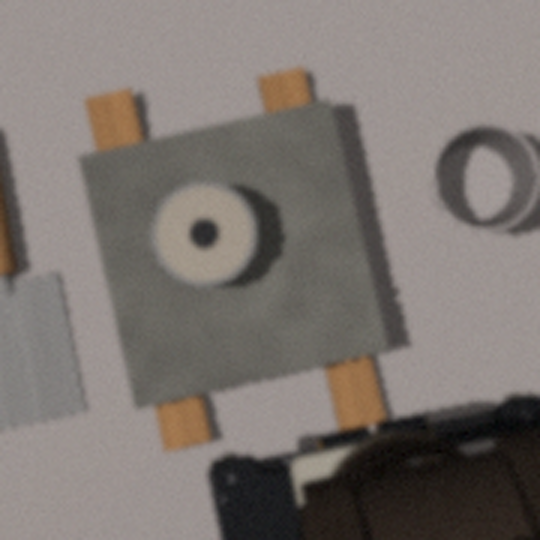

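The tool is straight behind shim_3's end, which is at crop px (360,425). The slab and the others haven't moved. I'll lower and approach.

{"op": "drive_tool", "data": {"increments": [{"grip": 1, "tx": 0, "ty": 0, "tz": -0.04, "turn": 0.01}, {"grip": 1, "tx": 0, "ty": 0, "tz": -0.058, "turn": 0.01}, {"grip": 1, "tx": 0.012, "ty": 0.003, "tz": -0.058, "turn": 0.01}, {"grip": 1, "tx": 0.024, "ty": 0.006, "tz": -0.058, "turn": 0.01}, {"grip": 1, "tx": 0.024, "ty": 0.006, "tz": -0.058, "turn": 0.01}]}}

```text
clock: 6.3
position: [0.4398, -0.0258, 0.0075]
ee_rot: [-3.118, -0.358, -0.005]
force: [-1.1, 0.7, -0.0]
width: 0.009
```

{"op": "drive_tool", "data": {"increments": [{"grip": 1, "tx": 0.012, "ty": 0.003, "tz": 0, "turn": 0}, {"grip": 1, "tx": 0.024, "ty": 0.006, "tz": 0, "turn": 0}, {"grip": 1, "tx": 0.036, "ty": 0.0085, "tz": 0, "turn": 0}, {"grip": 1, "tx": 0.036, "ty": 0.0085, "tz": 0, "turn": 0}]}}

```text
clock: 6.7
position: [0.4552, -0.0221, 0.0076]
ee_rot: [-3.118, -0.359, -0.006]
force: [0.0, -0.6, 0.2]
width: 0.005
```

{"op": "drive_tool", "data": {"increments": [{"grip": 1, "tx": 0.01, "ty": 0.0023, "tz": -0.005, "turn": 0}, {"grip": 1, "tx": 0.02, "ty": 0.0046, "tz": -0.005, "turn": 0}, {"grip": 1, "tx": 0.02, "ty": 0.0046, "tz": -0.005, "turn": 0}]}}

```text
clock: 7.0
position: [0.4639, -0.0201, 0.0055]
ee_rot: [-3.118, -0.359, -0.007]
force: [0.1, 0.9, -0.6]
width: 0.003
```

{"op": "drive_tool", "data": {"increments": [{"grip": 1, "tx": 0.005, "ty": 0.0012, "tz": 0, "turn": 0}, {"grip": 1, "tx": 0.01, "ty": 0.0023, "tz": 0, "turn": 0}, {"grip": 1, "tx": 0.01, "ty": 0.0023, "tz": 0, "turn": 0}]}}

```text
clock: 7.3
position: [0.4683, -0.019, 0.0056]
ee_rot: [-3.118, -0.359, -0.007]
force: [0.5, -0.1, -0.7]
width: 0.009
```

{"op": "drive_tool", "data": {"increments": [{"grip": 1, "tx": 0.005, "ty": 0.0012, "tz": 0, "turn": 0}, {"grip": 1, "tx": 0.005, "ty": 0.0012, "tz": 0, "turn": 0}]}}

```text
clock: 7.5
position: [0.4705, -0.0185, 0.0056]
ee_rot: [-3.118, -0.359, -0.008]
force: [-0.9, 0.1, -0.5]
width: 0.001
```

{"op": "drive_tool", "data": {"increments": [{"grip": 1, "tx": 0.003, "ty": 0.0007, "tz": 0, "turn": 0}, {"grip": 1, "tx": 0.003, "ty": 0.0007, "tz": 0, "turn": 0}]}}

```text
clock: 7.7
position: [0.4714, -0.0183, 0.0055]
ee_rot: [-3.118, -0.359, -0.006]
force: [-1.4, -0.6, 1.5]
width: 0.005
```

{"op": "drive_tool", "data": {"increments": [{"grip": 1, "tx": 0.0025, "ty": 0.0006, "tz": 0, "turn": 0}, {"grip": 1, "tx": 0.0025, "ty": 0.0006, "tz": 0, "turn": 0}]}}

```text
clock: 7.9
position: [0.4716, -0.0182, 0.0054]
ee_rot: [-3.118, -0.359, -0.004]
force: [-3.1, -0.0, 3.4]
width: 0.002
```

```bash
python3 - <<'E'
from h import *
s=observe();print(s["position"].round(4),s["force"].round(2), ((s["position"][:2]-cen)@Rm*1e3).round(1), (s["force"][:2]@Rm).round(2))
E
```

```text
[ 0.4716 -0.0182  0.0054] [-3.08 -0.01  3.4 ] [103.   55.5] [ 3.   -0.69]
```

{"op": "drive_tool", "data": {"increments": [{"grip": 1, "tx": 0.0032, "ty": 0.0008, "tz": 0, "turn": 0}, {"grip": 1, "tx": 0.0032, "ty": 0.0008, "tz": 0, "turn": 0}]}}

```text
clock: 8.1
position: [0.4721, -0.0181, 0.0053]
ee_rot: [-3.118, -0.358, -0.002]
force: [-5.1, -1.9, 3.0]
width: 0.005
```

That is about 5.4 N along the push, so it's snug. I'll back off and lift clear.

{"op": "drive_tool", "data": {"increments": [{"grip": 1, "tx": -0.02, "ty": -0.005, "tz": 0, "turn": 0}, {"grip": 1, "tx": -0.06, "ty": -0.014, "tz": 0, "turn": 0}, {"grip": 1, "tx": -0.06, "ty": -0.014, "tz": 0.1, "turn": 0}, {"grip": 1, "tx": -0.06, "ty": -0.014, "tz": 0.2, "turn": 0}, {"grip": 1, "tx": -0.06, "ty": -0.014, "tz": 0.2, "turn": 0}]}}

```text
clock: 8.6
position: [0.4515, -0.0235, 0.0895]
ee_rot: [-3.119, -0.358, -0.016]
force: [1.4, -0.6, -0.0]
width: 0.004
```

```bash
python3 - <<'E'
from h import *
s=observe();print(s["position"].round(4),s["force"].round(2))
cv2.imwrite("pics/top3.png",cv2.resize(get_image("top")[130:310,220:400,::-1],None,fx=3,fy=3,interpolation=cv2.INTER_CUBIC))
E
```

```text
[ 0.4515 -0.0235  0.0895] [ 1.38 -0.62 -0.02]
```

View pics/top3.png

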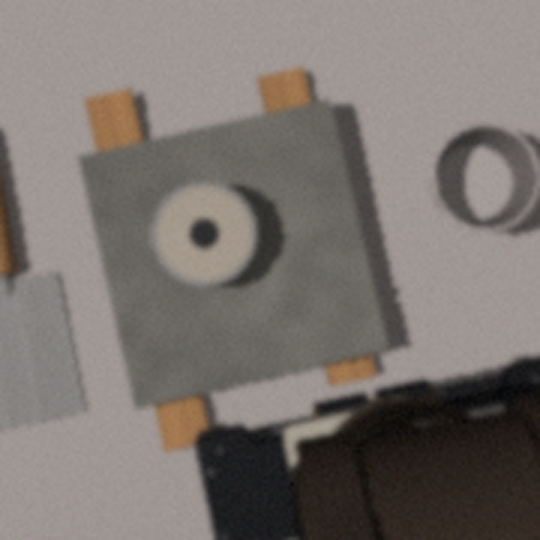

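Shim_3 is now in, with its end at about px (353,372), roughly 12 mm out. The slab and the other shims are at the same pixels as before. Next a check press on corner 3.

{"op": "drive_tool", "data": {"increments": [{"grip": 1, "tx": 0.144, "ty": 0.017, "tz": 0, "turn": 0}, {"grip": 1, "tx": 0.144, "ty": 0.017, "tz": 0, "turn": 0}, {"grip": 1, "tx": 0.144, "ty": 0.017, "tz": -0.09, "turn": 0}, {"grip": 1, "tx": 0.144, "ty": 0.017, "tz": -0.12, "turn": 0}, {"grip": 1, "tx": 0.144, "ty": 0.017, "tz": -0.132, "turn": 0}, {"grip": 1, "tx": 0.144, "ty": 0.017, "tz": -0.132, "turn": 0}]}}

```text
clock: 9.25
position: [0.5067, -0.0169, 0.0356]
ee_rot: [-3.119, -0.359, -0.009]
force: [-7.6, 0.9, 22.1]
width: 0.005
```

{"op": "drive_tool", "data": {"increments": [{"grip": 1, "tx": 0, "ty": 0, "tz": -0.0025, "turn": 0}, {"grip": 1, "tx": 0, "ty": 0, "tz": -0.0025, "turn": 0}]}}

```text
clock: 9.45
position: [0.5066, -0.0169, 0.0357]
ee_rot: [-3.12, -0.359, -0.01]
force: [-4.2, -0.1, 18.8]
width: 0.004
```

Corner 3 is now firm, at 0.0357 m under about 20 N (it was 0.0317 m at 15 N). I'll retreat.

{"op": "drive_tool", "data": {"increments": [{"grip": 1, "tx": 0, "ty": 0, "tz": 0.05, "turn": 0}, {"grip": 1, "tx": 0, "ty": 0, "tz": 0.15, "turn": 0}, {"grip": 1, "tx": -0.1, "ty": -0.2, "tz": 0.3, "turn": 0}, {"grip": 1, "tx": -0.2, "ty": -0.5, "tz": 0.4, "turn": 0}, {"grip": 1, "tx": -0.2, "ty": -0.5, "tz": 0.4, "turn": 0}, {"grip": 1, "tx": -0.2, "ty": -0.5, "tz": 0.4, "turn": 0}, {"grip": 1, "tx": -0.2, "ty": -0.5, "tz": 0.4, "turn": 0}, {"grip": 1, "tx": -0.2, "ty": -0.5, "tz": 0.4, "turn": 0}]}}

```text
clock: 10.25
position: [0.4247, -0.2224, 0.1972]
ee_rot: [3.121, 0.346, 0.011]
force: [-0.6, 0.3, -0.9]
width: 0.005
```

```bash
python3 - <<'E'
from h import *
s=observe();print(s["position"].round(4),s["force"].round(2))
a=get_image("top")[:,:,::-1].copy();b=cv2.imread("pics/top0.png")
for im in(a,b): print(im[200,300])
cv2.imwrite("pics/top4.png",np.hstack([cv2.resize(i[140:290,165:415],(395,237)) for i in(b,a)]))
d=cv2.absdiff(cv2.GaussianBlur(a,(3,3),0),cv2.GaussianBlur(b,(3,3),0)).max(2)[130:300,160:420]
print("changed px>25 (x,y):",[(int(x)+160,int(y)+130) for y,x in zip(*np.where(d>25))][::8])
E
```

```text
[ 0.4247 -0.2224  0.1972] [-0.62  0.29 -0.87]
[127 135 146]
[116 126 136]
changed px>25 (x,y): [(342, 255), (340, 256), (333, 257), (341, 257), (330, 258), (338, 258), (346, 258), (334, 259), (342, 259), (330, 260), (338, 260), (346, 260), (334, 261), (342, 261), (330, 262), (338, 262), (346, 262), (334, 263), (342, 263), (330, 264), (338, 264), (346, 264), (334, 265), (342, 265), (350, 265), (338, 266), (346, 266), (334, 267), (342, 267), (350, 267), (337, 268), (345, 268), (332, 269), (340, 269), (348, 269), (336, 270), (344, 270), (333, 271), (341, 271), (333, 272), (341, 272)]
```

View pics/top4.png

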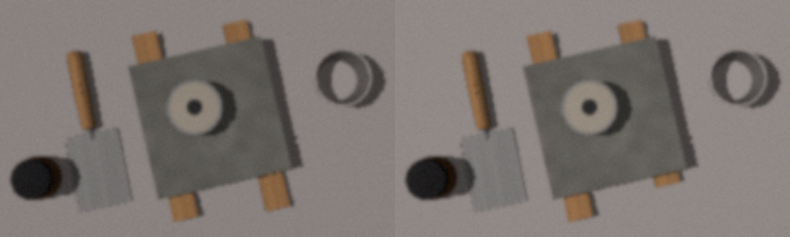

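Comparing before (left) and after (right), only shim_3's end changed. It now stands a little out from the slab at about px (668,180). Everything else lines up, so I'm handing in.

```bash
python3 -c "
from cell import *
print(sign_off())"
```

```text
the job is handed in; nothing more can be done
None
```

The slack corner was corner_3. I pushed shim_3 in until it was snug and handed the job in at about 10 s of the 61 s allowed.

- **Finding the corner:** I pressed corner_3 first. It sank about 3.5–4 mm, and the contact force was gone again by 36 mm on the way up. Corner_4, pressed for comparison, was firm (0.2 mm for 12 N). I did not press corners 1 and 2.
- **Pushing the shim:** shim_3 slid freely for about 28 mm. Resistance then rose to about 5.4 N along the push, within the 3–6 N range, and I stopped there and backed off. Its end is roughly 12–13 mm out from the slab, slightly more than the "about 10 mm" in the task.
- **Re-check of corner_3:** it now holds at 35.7 mm under about 20 N. Before the push it was at 31.7 mm under 15 N. The first touch of this re-check reached 22 N, more than the 10 N intended.
- **Surroundings:** comparing the top pictures before and after, only the area at shim_3's end changed. The slab, the other three shims, the tub, jar and spatula show no change, and the arm was clear of everything at hand-in.

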